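Push the row of blanks home in the drilling jig and bolt it in

ROBOT

A 7-joint arm with a two-finger parallel gripper is mounted at the origin on the work surface. World frame = base frame: x ahead of the robot, y to its left, z up, the work surface at z = 0. Lengths are in mm, angles in rad, forces in N, time in s.
With the tool pointing down it reaches from about 425 to 875 mm from the base axis. Payload 8.4 kg.
Tool frame: the origin (TCP) lies at the very end of the fingers, on their centre line; the grasp point (between the pads) lies 19 mm behind it (ctrl.hold_point_z is the z of the grasp point in the tool frame, in mm); z points along the fingers, x is the direction in which the jaws open and shut, and the axes are right-handed (so a half turn about z gives the same grasp; the last joint's range is limited). The gripper opens to 85 mm and grips with 20 to 120 N. Pads are 22 mm wide; open, the fingers measure 114 mm over their backs; the gripper's body (76 mm by 85 mm) begins 54 mm behind the grasp point. The pads swing forward as they close: fully open they stand 13 mm farther back than shut.
Start: joints at [1.038, 0.333, 0.04, 1.465, -0.013, 1.343, -0.059], TCP at [273.184, -589.775, 231.308] pointing down, gripper open.
Joint ranges: [-2.58, 2.58], [-0.38, 2.09], [-1.3, 1.39], [0.25, 2.4], [-1.5, 4.64], [0.08, 2.09], [-2.65, 2.65]. Speed limits (rad/s): [2.22, 2.22, 2.79, 2.79, 3.14, 3.14, 3.14].

INTERFACE

Orientations are given as [roll, pitch, yaw] about the fixed x, y, z axes, in that order (R = Rz(yaw) Ry(pitch) Rx(roll)).
In Python, from workcell import ctrl gives the robot as it stands. The module is installed in compiled form; this text tells all that it offers.
- The arm moves only by the shell command python3 -m creep 'ROWS'. ROWS is JSON, a list of rows, each a list of 7 numbers: the shift along the tool's x, y, z in m, then the turn, a rotation vector about the tool's x, y, z in degrees, then the opening, from 0 (shut) to 1 (fully open). A call has 1 to 5 rows; each row is the pose to reach, as a shift and turn from the pose commanded when the call began, along the tool's axes at that moment; what a row does not reach only later rows make up. A row lasts 1/10 s, in which the tool goes at most 50 mm and 8.59 degrees, less where a joint would pass 70% of its speed; a pose out of reach is approached as far as the arm can. A call with a gripper value outside its range is refused whole. The fingers move at their own pace and stop on an object; the grip force is fixed at half the most. Time passes only in rows, so rows that repeat a pose let the fingers close. It gives the time, the measured TCP pose, the force and the opening at its end, in the units of the state.
- ctrl.read_state(): the state, without advancing time (a new reading comes with each control period).
- ctrl.snapshot(name): name is "side" or "top" or "wrist"; returns the picture (420x560x3 uint8, red, green, blue); there is no depth.
- ctrl.get_calibration(name): a dict with "fx", "fy", "cx", "cy" (pixels), "k1" (the pictures are not rectified: a ray, as slopes to the right and down, at radius r is drawn at 1 + k1 r^2 times it, then the intrinsics apply), "T" (4x4, takes a point from camera to world coordinates); the wrist camera has in their place "hand_eye" (4x4, takes a point from camera to tool coordinates, whose origin is the TCP and whose axes are the tool frame's). Camera axes: x right, y down, z forward; pixel columns grow to the right and rows downward; lengths in mm; the calibration is good to about 2 mm. A picture is of the moment at which its call begins: read the wrist's pose just before it. get_calibration takes no time and is no camera call.
- ctrl.close_job(): hands the job in, once; it reports no verdict.
The state is a dict: "t": time; "joints": joint angles; "joint_vel": joint speeds; "joint_efforts": joint torques, N m; "tool_pos": TCP position; "ee_rot": TCP orientation; "force": force on the tool from outside, world axes, zero at the start; "wrist_torque": the same for the moment, N m; "grip_width": opening from 0.0 (shut) to 1.0 (fully open).
Only numpy, scipy, OpenCV 4.12 (cv2) and the standard library are available. Lean on these libraries where they do the work, as an engineer would, in place of code of your own. Each camera call takes 0.05 s, during which the arm holds its last target.

TASK

In the drilling jig, push the row of four wooden blanks along the channel from its rear end, as one unbroken row, until the first one is tight against the red end stop and no gaps are left. Then push the orange plate of the keeper bolt fully in, so that its steel bar closes the channel behind the last blank. Only push with the fingers: do not lift or tip the blanks, leave everything else on the bench alone, and finish with the hand clear.

Things in the scene. Friction and masses are not known exactly. Their poses are not given: they have to be found in the camera images.
- jig: drilling jig, fixed to the bench: grey board 126 x 370 x 18 mm (x, y, z). Origin: centre of its underside, on the bench; +y runs along the channel to the red end stop, the -x side carries the keeper bolt, z up. Two aluminium strips 12 mm wide, tops 28 mm above the bench, inner faces at x = -21 and +21 mm, make a channel from y = -175 to +150 mm; its floor is 18 mm above the bench.
- channel_rear (a point): the middle of the channel floor at its rear end, which is open: jig x = 0, y = -175, z = 18 mm. The four touching blanks stand in the 42 mm wide channel between here and the end stop; at the start the first one is 50 to 120 mm short of the stop.
- bolt_guide (a point): the top middle of the fixed dark steel guide in which the keeper bolt slides: the guide spans jig x = -58 to -34 mm, y = -57 to -16 mm, up to 53 mm above the bench; this point is at x = -46, y = -37, z = 53 mm. The bolt's centre line is 37 mm above the bench.
- stop_face (a point): the middle of the working face of the red end stop (70 mm wide, 26 mm thick, top 62 mm above the bench), at jig x = 0, y = +150, z = 38 mm; the face looks to -y of the jig. With all four blanks home the row's rear face is at jig y = -26 mm.
- blank_a: one of the four wooden blanks standing in the channel (pale; 40 x 44 x 40 mm along its x, y, z; about 50 g; loose, with a dark centre dot on top). Origin: centre of its underside; y lies along the channel, z up. Any of the four may be first or last in the row.
- blank_b: one of the four wooden blanks standing in the channel (dark brown; 40 x 44 x 40 mm along its x, y, z; about 50 g; loose, with a dark centre dot on top). Origin: centre of its underside; y lies along the channel, z up. Any of the four may be first or last in the row.
- blank_c: one of the four wooden blanks standing in the channel (mid brown; 40 x 44 x 40 mm along its x, y, z; about 50 g; loose, with a dark centre dot on top). Origin: centre of its underside; y lies along the channel, z up. Any of the four may be first or last in the row.
- blank_d: one of the four wooden blanks standing in the channel (pale; 40 x 44 x 40 mm along its x, y, z; about 50 g; loose, with a dark centre dot on top). Origin: centre of its underside; y lies along the channel, z up. Any of the four may be first or last in the row.
- keeper (a joint): travel of the keeper bolt in m along the jig's +x, on the line jig y = -37 mm: 0 drawn out, 0.052 fully in (starts at 0 to 0.010). About 2 N moves it; no spring, it stays where left. Bar 14 x 14 mm; its nose goes from jig x = -36 mm (outside the channel) to +16 mm. It passes 4 mm behind the last blank when the row is home, and is blocked if it is not.
- keeper_pad (a point): the middle of the outer (-x) face of the orange push plate on the keeper bolt: plate 36 mm wide along the jig's y, 6 mm thick, from 22 to 66 mm above the bench. It moves with the bolt, from jig x = -118 mm (out) to -66 mm (in), at jig y = -37 mm. Push it along +x of the jig.
- spare_blank: a fifth, dark brown blank on the bench beside the jig (40 x 44 x 40 mm, origin centre of underside): not part of the row, leave alone
- glue_bottle: white bottle, 54 mm across, 150 mm tall, origin centre of underside: leave alone
- tape_roll: blue roll of tape lying flat, 90 mm across, 24 mm high, origin centre of underside: leave alone
- pencil: flat green carpenter's pencil, 14 x 175 x 8 mm, origin centre of underside, long along y: leave alone
- mallet: wooden mallet lying along its x, 305 mm long, head 120 mm wide and 75 mm high at +x, origin under the middle: leave alone
- wax_tin: round tin, 72 mm across, 60 mm high, origin centre of underside: leave alone
- square: try square lying flat, stock 30 x 120 x 16 mm at its origin, steel blade 180 mm along +x: leave alone

How it is judged:
By the outcome, as a careful person would: the job done as asked, in the order asked, and still so for the second after the job is handed in, with the robot touching nothing.
It also fails if it takes over 43 s, if anything falls off the work surface, if the arm or the gripper's body presses on something with over 40 N, if the wrist force passes 120 N, or if a joint passes its speed limit or range.

## Working session

There is one attempt and no reset: what is moved stays moved. The work goes in short steps, Python scripts to look and compute and a shell command to move; the robot and the scene stay as the last step left them, time stands still between calls to the robot, and variables do not carry over. Pictures are saved under pics/ and viewed, and the job is handed in when it is done.

```bash
mkdir -p pics; python3 - <<'E'
from workcell import ctrl
import cv2, numpy as np
print(ctrl.read_state())
for n in ("top","side"):
    im=ctrl.snapshot(n); cv2.imwrite(f"pics/{n}0.png",im[:,:,::-1])
for n in ("top","side","wrist"): print(n,ctrl.get_calibration(n))
print(ctrl.hold_point_z)
E
```

```text
{'t': 0.0, 'joints': array([ 1.03774498,  0.33393056,  0.03985053,  1.46624438, -0.0134119 ,
        1.34330131, -0.05849629]), 'joint_vel': array([ 0.00139923,  0.00108388, -0.00011163,  0.00084117, -0.00114118,
       -0.00172737, -0.00047419]), 'joint_efforts': array([-6.94155060e-04, -6.58561206e+01,  1.36514179e+00, -4.05566168e+01,
        1.67771440e-02,  1.22542708e-02,  1.35742673e-05]), 'tool_pos': array([ 273.04388937, -589.37964357,  230.42139562]), 'ee_rot': array([ 3.14150119e+00,  1.61525656e-03, -1.13693892e+00]), 'force': array([-0.42569072, -0.68398217,  0.14522414]), 'wrist_torque': array([-0.01607076, -0.07100594,  0.02050259]), 'grip_width': 1.001098089656544}
top {'fx': 449.1864211762575, 'fy': 449.1864211762575, 'cx': 279.5604031439923, 'cy': 198.63876273403855, 'k1': 0.04107476161266805, 'T': array([[-1.77564259e-02, -9.92077099e-01,  1.24369367e-01,
         4.48300444e+02],
       [-9.99819368e-01,  1.84613468e-02,  4.51767919e-03,
         2.76591063e+01],
       [-6.77791207e-03, -1.24266684e-01, -9.92225706e-01,
         1.20225512e+03],
       [ 0.000000
[... 365 characters left out ...]
6.25718198e+02],
       [ 6.17508725e-03, -6.31818050e-01, -7.75092136e-01,
         8.74018434e+02],
       [ 0.00000000e+00,  0.00000000e+00,  0.00000000e+00,
         1.00000000e+00]])}
wrist {'fx': 290.29702862180557, 'fy': 290.29702862180557, 'cx': 277.1103695275053, 'cy': 207.21622768022544, 'k1': 0.004131449104412876, 'hand_eye': array([[ 9.99999698e-01, -6.38830946e-04,  4.41878675e-04,
         1.45645911e-01],
       [ 4.76856863e-04,  9.53946184e-01,  2.99977418e-01,
        -7.61160408e+01],
       [-6.13163333e-04, -2.99977117e-01,  9.53946200e-01,
        -1.41643775e+02],
       [ 0.00000000e+00,  0.00000000e+00,  0.00000000e+00,
         1.00000000e+00]])}
-18.700000000000003
```

View pics/top0.png

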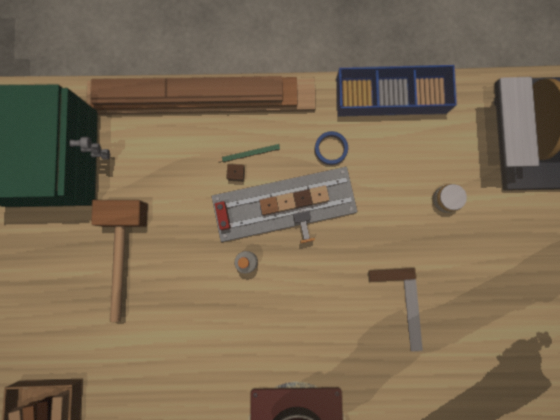

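View pics/side0.png

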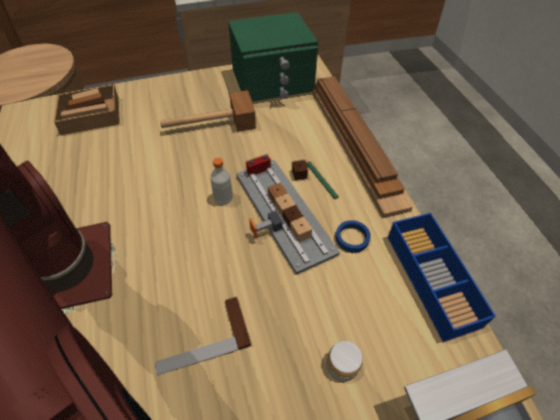

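```bash
python3 - <<'E'
import cv2
a=cv2.imread("pics/top0.png")[155:255,200:365]
cv2.imwrite("pics/top0c.png",cv2.resize(a,None,fx=4.8,fy=4.8,interpolation=cv2.INTER_CUBIC))
a=cv2.imread("pics/side0.png")[145:275,225:345]
cv2.imwrite("pics/side0c.png",cv2.resize(a,None,fx=4.6,fy=4.6,interpolation=cv2.INTER_CUBIC))
E
```

```text
(no output)
```

View pics/top0c.png

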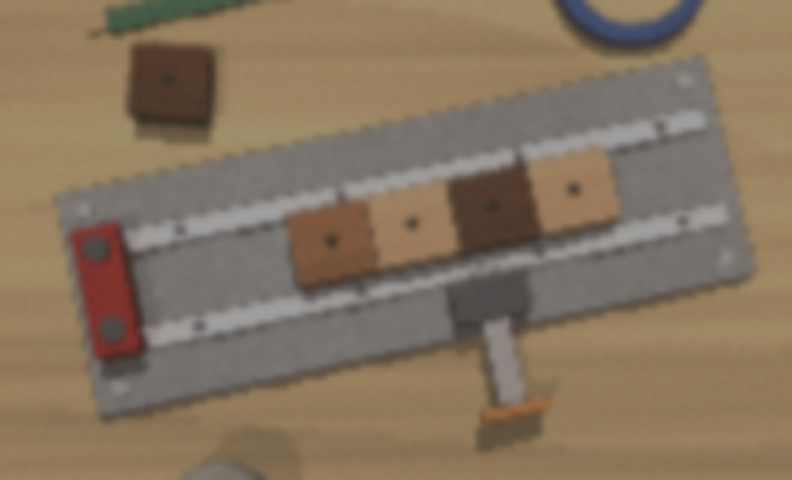

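View pics/side0c.png

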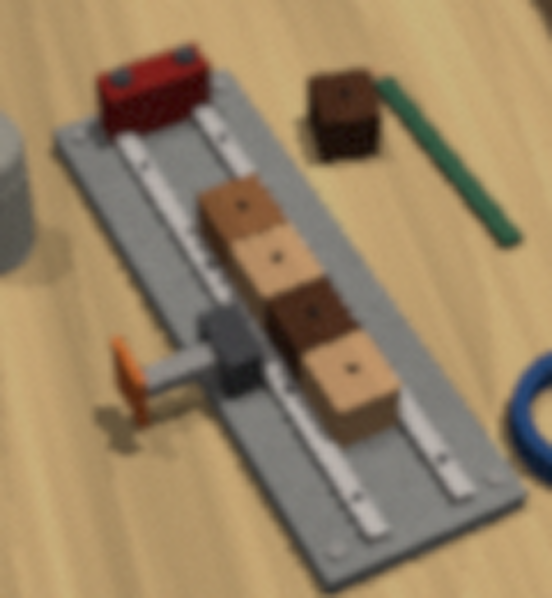

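```bash
cat > h.py <<'E'
from workcell import ctrl
import cv2, numpy as np
from scipy.spatial.transform import Rotation as R
from scipy.optimize import least_squares
def camT(n):
    c=ctrl.get_calibration(n)
    if n!="wrist": return c,np.array(c["T"])
    s=ctrl.read_state(); T=np.eye(4); T[:3,:3]=R.from_euler("xyz",s["ee_rot"]).as_matrix(); T[:3,3]=s["tool_pos"]
    return c,T@c["hand_eye"]
def proj(n,P,cT=None):
    c,T=cT or camT(n); P=np.atleast_2d(P); q=(P-T[:3,3])@T[:3,:3]
    s=q[:,:2]/q[:,2:]; s=s*(1+c["k1"]*(s**2).sum(1,keepdims=True))
    return s*[c["fx"],c["fy"]]+[c["cx"],c["cy"]]
def back(n,uv,z,cT=None):
    c,T=cT or camT(n); d=(np.array(uv,float)-[c["cx"],c["cy"]])/[c["fx"],c["fy"]]; s=d.copy()
    for _ in range(20): s=d/(1+c["k1"]*(s@s))
    r=T[:3,:3]@[s[0],s[1],1]; return T[:3,3]+r*(z-T[2,3])/r[2]
def J2W(p,jp): # jig pose x,y,yaw
    c,s=np.cos(jp[2]),np.sin(jp[2]); p=np.atleast_2d(p)
    return np.c_[jp[0]+c*p[:,0]-s*p[:,1], jp[1]+s*p[:,0]+c*p[:,1], p[:,2]]
def W2J(p,jp):
    c,s=np.cos(jp[2]),np.sin(jp[2]); d=np.array(p[:2])-jp[:2]; return np.array([c*d[0]+s*d[1],-s*d[0]+c*d[1]])
E
python3 - <<'E'
from h import *
P=[[63,185,18],[63,-185,18],[-63,-185,18],[-63,185,18]]
top=np.array([[56,197],[706,57],[754,272],[102,416]])/4.8+[200,155]-.4
sid=np.array([[225,73],[523,496],[330,578],[57,135]])/4.6+[225,145]-.4
for S in (["top"],["side"],["top","side"]):
    f=lambda p:np.concatenate([(proj(n,J2W(P,p))-{"top":top,"side":sid}[n]).ravel() for n in S])
    r=least_squares(f,[600,0,.2]); print(S,r.x,np.round(r.fun,1))
jp=r.x
for u in ([332,240],[412,223],[493,206],[573,189]):
    w=back("top",np.array(u)/4.8+[200,155]-.4,58); print("blank",w,W2J(w,jp))
for u in ([242,205],[277,258],[312,313],[352,368]):
    w=back("side",np.array(u)/4.6+[225,145]-.4,58); print("blank side",w,W2J(w,jp))
print("pad",W2J(back("top",np.array([516,412])/4.8+[200,155]-.4,66),jp),W2J(back("side",np.array([120,340])/4.6+[225,145]-.4,66),jp))
E
```

```text
['top'] [5.83662839e+02 2.14049617e+01 1.97129854e-01] [-0.2 -0.4 -0.2 -0.6  0.9  0.4 -0.5  0.5]
['side'] [5.81573566e+02 1.83220033e+01 1.92882551e-01] [ 0.5 -1.4  1.4 -0.3 -0.6  1.8 -1.4 -1.3]
['top', 'side'] [5.82726085e+02 2.02418071e+01 1.94672204e-01] [ 0.2 -0.2  0.4 -0.1  1.3  1.  -0.1  0.7  0.6 -1.9  1.7 -1.1 -0.3  1.
 -1.2 -1.7]
blank [576.84237629  60.80734994  58.        ] [ 2.07462646 40.93747945]
blank [585.19083122  17.91606492  58.        ] [ 1.96828643 -2.75860415]
blank [593.54174595 -25.56770893  58.        ] [  1.74974578 -47.03646097]
blank [601.91203731 -68.55994646  58.        ] [  1.64530097 -90.83581435]
blank side [574.84342063  59.4701441   58.        ] [-0.1452469  40.01221977]
blank side [583.21794624  15.26284635  58.        ] [-0.48058469 -4.98006181]
blank side [590.79651908 -28.2812891   58.        ] [ -1.46855522 -49.16773443]
blank side [600.6699453  -70.58232965  58.        ] [ 3.54508730e-02 -9.25797206e+01]
pad [-108.06073988  -34.6027854 ] [-107.40015288  -23.582821  ]
```

```bash
python3 -m creep '[[-0.05,-0.088,0,0,0,-13,0],[-0.1,-0.175,0,0,0,-27,0],[-0.15,-0.263,0,0,0,-40,0],[-0.15,-0.263,0,0,0,-40,0],[-0.15,-0.263,0,0,0,-40,0]]'
cat > go.py <<'E'
import sys
from h import *
JP=[583,21,.196]
def go(jx,jy,z,yaw):
    s=ctrl.read_state(); p=s["tool_pos"]; Rm=R.from_euler("xyz",s["ee_rot"])
    t=J2W([jx,jy,z],JP)[0]; Rt=R.from_euler("xyz",[np.pi,0,yaw])
    print("t",round(s["t"],2),"pos",p.round(1),"jig",W2J(p,JP).round(1),"F",s["force"].round(1),"grip",round(s["grip_width"],2))
    print("shift m",(Rm.inv().apply(t-p)/1000).round(4),"turn deg",np.degrees((Rm.inv()*Rt).as_rotvec()).round(2))
if __name__=="__main__": go(*map(float,sys.argv[1:5]))
E
python3 go.py 0 -145 180 .196
python3 -c "
from h import *
import go
print('bottle',W2J(back('top',[246,265],75),go.JP),'spare',W2J(back('top',[236,172],40),go.JP))"
```

```text
t: 0.6
tool_pos: [418.9, -384.2, 231.1]
ee_rot: [3.142, 0.0, -0.433]
force: [0.6, -0.7, 0.3]
grip_width: 0.143
t 0.6 pos [ 418.9 -384.2  231.1] jig [-239.9 -365.5] F [ 0.6 -0.7  0.3] grip 0.14
shift m [ 0.0643 -0.3194  0.0511] turn deg [-1.000e-02  2.000e-02 -3.604e+01]
bottle [-135.69943037  126.87191756] spare [106.41274119 106.45531667]
```

```bash
python3 -m creep '[[0.009,-0.045,0.005,0,0,-8,0],[0.018,-0.09,0.01,0,0,-16,0],[0.027,-0.135,0.015,0,0,-24,0],[0.036,-0.18,0.02,0,0,-32,0],[0.045,-0.225,0.03,0,0,-36,0]]'; python3 go.py 0 -145 160 .196
```

```text
t: 1.1
tool_pos: [555.5, -200.1, 201.5]
ee_rot: [3.141, -0.001, 0.195]
force: [1.4, -0.8, 0.4]
grip_width: -0.004
t 1.1 pos [ 555.5 -200.1  201.5] jig [ -70.  -211.5] F [ 1.4 -0.8  0.4] grip -0.0
shift m [ 0.0699 -0.0666  0.0416] turn deg [ 0.03 -0.04 -0.08]
```

```bash
python3 -m creep '[[0.03,-0.03,0.015,0,0,0,0],[0.06,-0.055,0.03,0,0,0,0],[0.07,-0.0665,0.0415,0,0,0,0],[0.07,-0.0665,0.0415,0,0,0,0],[0.07,-0.0665,0.0415,0,0,0,0]]'; python3 go.py 0 -145 24 .196
python3 - <<'E'
from h import *
for n in ("wrist","top"):
    cT=camT(n); im=ctrl.snapshot(n)
    cv2.imwrite(f"pics/{n}1.png",im[:,:,::-1])
    if n=="wrist": np.savez("w1.npz",T=cT[1])
im=cv2.imread("pics/top1.png")[155:255,200:365]; cv2.imwrite("pics/top1c.png",cv2.resize(im,None,fx=4.8,fy=4.8,interpolation=cv2.INTER_CUBIC))
E
```

```text
t: 1.6
tool_pos: [610.1, -124.1, 159.4]
ee_rot: [3.141, 0.001, 0.189]
force: [0.1, -0.3, -0.4]
grip_width: 0.001
t 1.6 pos [ 610.1 -124.1  159.4] jig [  -1.7 -147.6] F [ 0.1 -0.3 -0.4] grip 0.0
shift m [ 0.0018 -0.0026  0.1354] turn deg [ 0.01  0.08 -0.4 ]
```

View pics/wrist1.png

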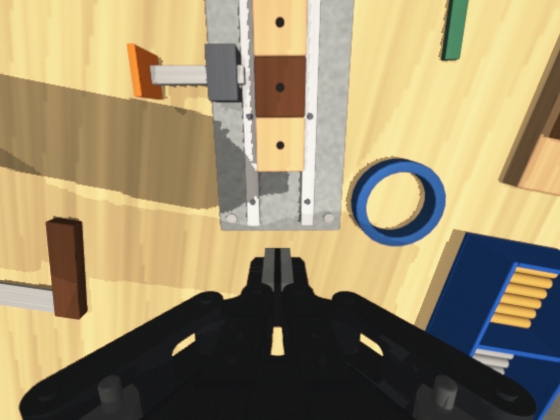

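View pics/top1c.png

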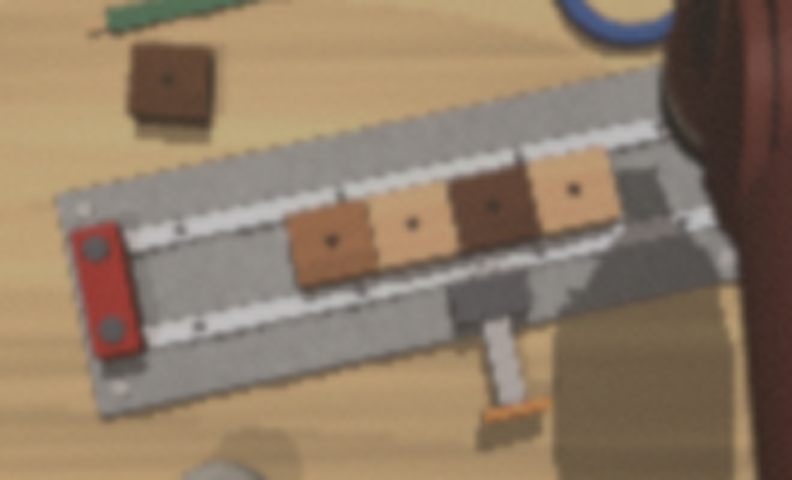

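```bash
python3 - <<'E'
from h import *
import go
cT=(ctrl.get_calibration("wrist"),np.load("w1.npz")["T"])
for u in ([280,22],[280,87],[280.5,145]): print(W2J(back("wrist",u,58,cT),go.JP).round(1))
print("rear edge",W2J(back("wrist",[280,171],58,cT),go.JP).round(1))
for u in ([222,231],[340,228]): print("corner",W2J(back("wrist",u,18,cT),go.JP).round(1))
for u in ([253,222],[307,222]): print("strip end",W2J(back("wrist",u,28,cT),go.JP).round(1))
E
python3 go.py 0 -142 31 .196
```

```text
[ 0.9 -6.1]
[  0.7 -50. ]
[  0.9 -94.2]
rear edge [   0.4 -115.7]
corner [ -60.5 -186.1]
corner [  63.1 -183.6]
strip end [ -26.7 -172.6]
strip end [  27.4 -173. ]
t 1.7 pos [ 610.3 -125.2  160.4] jig [  -1.7 -148.7] F [ 0.5 -0.  -0.1] grip -0.0
shift m [ 0.0016 -0.0069  0.1294] turn deg [ 0.06 -0.   -0.52]
```

```bash
python3 -m creep '[[0.002,-0.002,0.04,0,0,-0.4,0],[0.002,-0.002,0.08,0,0,-0.4,0],[0.002,-0.002,0.115,0,0,-0.4,0],[0.002,-0.002,0.129,0,0,-0.4,0],[0.002,-0.002,0.129,0,0,-0.4,0]]'; python3 go.py 0 -127 31 .196;python3 go.py 0 -37 31 .196
```

```text
t: 2.2
tool_pos: [611.0, -121.9, 29.6]
ee_rot: [-3.141, 0.003, 0.195]
force: [-0.1, -0.0, 0.7]
grip_width: -0.002
t 2.2 pos [ 611.  -121.9   29.6] jig [  -0.4 -145.6] F [-0.1 -0.   0.7] grip -0.0
shift m [ 0.0004 -0.0186 -0.0014] turn deg [-0.04  0.16 -0.07]
t 2.2 pos [ 611.  -121.9   29.6] jig [  -0.4 -145.6] F [-0.1 -0.   0.7] grip -0.0
shift m [ 0.0002 -0.1086 -0.0013] turn deg [-0.04  0.16 -0.07]
```

```bash
python3 -m creep '[[0,-0.006,-0.001,0,0,0,0],[0,-0.012,-0.001,0,0,0,0],[0,-0.016,-0.001,0,0,0,0],[0,-0.020,-0.001,0,0,0,0],[0,-0.024,-0.001,0,0,0,0]]'; python3 -m creep '[[0,-0.005,0,0,0,0,0],[0,-0.011,0,0,0,0,0],[0,-0.017,0,0,0,0,0],[0,-0.023,0,0,0,0,0],[0,-0.029,0,0,0,0,0]]'; python3 go.py 0 -37 31 .196
```

```text
t: 2.7
tool_pos: [608.1, -97.3, 32.7]
ee_rot: [3.141, -0.001, 0.196]
force: [0.6, -1.1, 1.2]
grip_width: 0.001
t: 3.2
tool_pos: [601.9, -68.2, 31.8]
ee_rot: [-3.142, -0.0, 0.196]
force: [0.5, -1.6, 1.4]
grip_width: -0.0
t 3.2 pos [601.9 -68.2  31.8] jig [  1.2 -91.2] F [ 0.5 -1.6  1.4] grip -0.0
shift m [-0.0012 -0.0542  0.0008] turn deg [-0.   -0.    0.03]
```

```bash
python3 - <<'E'
from h import *
for n in ("wrist","side"): cv2.imwrite(f"pics/{n}2.png",ctrl.snapshot(n)[:,:,::-1])
a=cv2.imread("pics/side2.png")[125:285,205:365]
cv2.imwrite("pics/side2c.png",cv2.resize(a,None,fx=3.7,fy=3.7,interpolation=cv2.INTER_CUBIC))
E
```

```text
(no output)
```

View pics/wrist2.png

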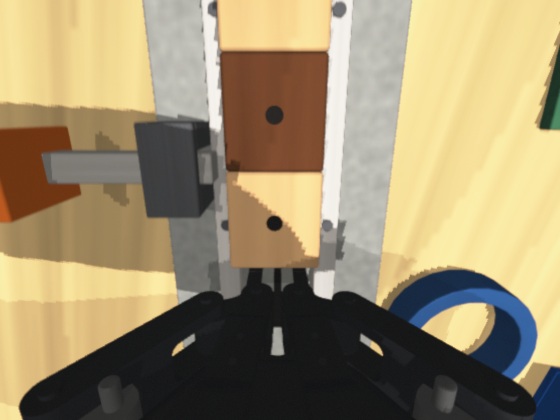

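View pics/side2c.png

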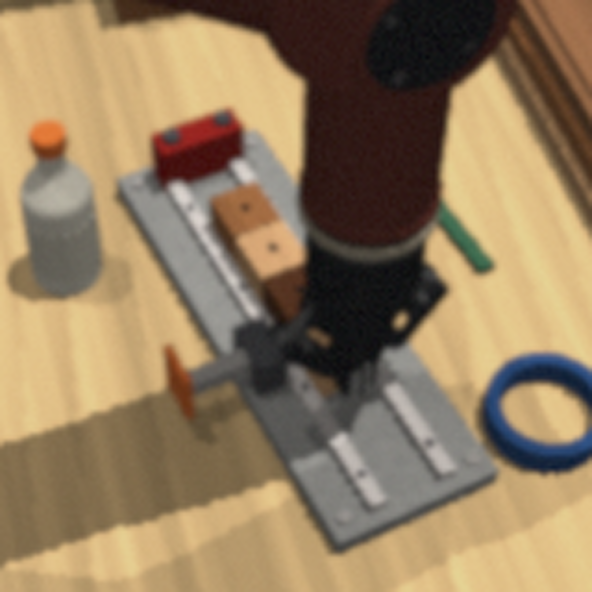

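```bash
python3 -m creep '[[-0.001,-0.005,0,0,0,0,0],[-0.001,-0.010,0,0,0,0,0],[-0.001,-0.016,0,0,0,0,0],[-0.001,-0.022,0,0,0,0,0],[-0.001,-0.028,0,0,0,0,0]]'; python3 -m creep '[[0,-0.005,0,0,0,0,0],[0,-0.010,0,0,0,0,0],[0,-0.014,0,0,0,0,0],[0,-0.017,0,0,0,0,0],[0,-0.019,0,0,0,0,0]]'; python3 go.py 0 -37 31 .196
```

```text
t: 3.8
tool_pos: [595.3, -40.8, 31.7]
ee_rot: [-3.141, 0.0, 0.197]
force: [0.5, -0.9, -0.4]
grip_width: 0.001
t: 4.3
tool_pos: [591.7, -22.6, 31.8]
ee_rot: [-3.142, 0.0, 0.197]
force: [0.2, -1.4, -0.2]
grip_width: -0.001
t 4.3 pos [591.7 -22.6  31.8] jig [  0.1 -44.5] F [ 0.2 -1.4 -0.2] grip -0.0
shift m [-0.0001 -0.0075  0.0008] turn deg [-0.    0.01  0.03]
```

```bash
python3 -m creep '[[0,-0.001,0,0,0,0,0],[0,-0.002,0,0,0,0,0],[0,-0.003,0,0,0,0,0],[0,-0.004,0,0,0,0,0],[0,-0.005,0,0,0,0,0]]'; python3 -m creep '[[0,-0.001,0,0,0,0,0],[0,-0.0015,0,0,0,0,0],[0,-0.002,0,0,0,0,0],[0,-0.0025,0,0,0,0,0],[0,-0.003,0,0,0,0,0]]'; python3 go.py 0 -37 31 .196
```

```text
t: 4.8
tool_pos: [590.9, -18.0, 31.8]
ee_rot: [-3.142, 0.0, 0.196]
force: [-1.2, -0.5, -0.5]
grip_width: 0.002
t: 5.3
tool_pos: [590.4, -16.1, 31.9]
ee_rot: [3.14, -0.0, 0.196]
force: [0.7, -6.1, -0.5]
grip_width: 0.003
t 5.3 pos [590.4 -16.1  31.9] jig [  0.1 -37.9] F [ 0.7 -6.1 -0.5] grip 0.0
shift m [-0.0001 -0.0009  0.0009] turn deg [ 0.06 -0.   -0.03]
```

```bash
python3 -m creep '[[0,-0.0005,0,0,0,0,0],[0,-0.001,0,0,0,0,0],[0,-0.0015,0,0,0,0,0],[0,-0.0015,0,0,0,0,0]]'; python3 go.py 0 -37 31 .196;  python3 - <<'E'
from h import *
for n in ("wrist","top","side"): cv2.imwrite(f"pics/{n}3.png",ctrl.snapshot(n)[:,:,::-1])
a=cv2.imread("pics/top3.png")[155:255,200:365]
a=cv2.resize(a,None,fx=3.4,fy=3.4,interpolation=cv2.INTER_CUBIC)
b=cv2.imread("pics/side3.png")[145:275,225:345]
b=cv2.resize(b,(220,340),interpolation=cv2.INTER_CUBIC)
cv2.imwrite("pics/c3.png",np.hstack([a,b]))
E
```

```text
t: 5.7
tool_pos: [590.4, -16.1, 31.9]
ee_rot: [3.139, -0.0, 0.194]
force: [0.7, -8.3, -1.5]
grip_width: -0.0
t 5.7 pos [590.4 -16.1  31.9] jig [  0.  -37.9] F [ 0.7 -8.3 -1.5] grip -0.0
shift m [-0.     -0.0009  0.0009] turn deg [ 0.15 -0.01 -0.09]
```

View pics/c3.png

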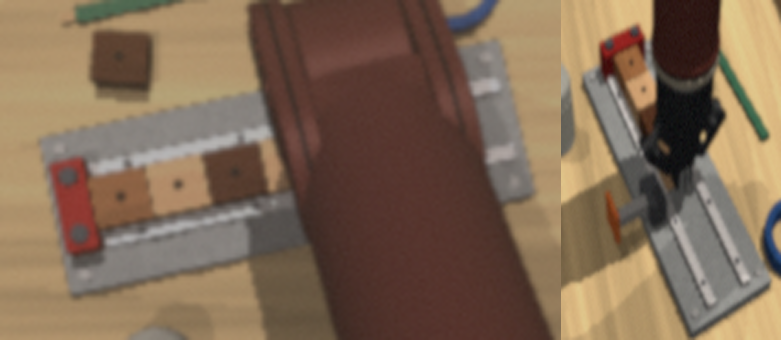

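View pics/wrist3.png

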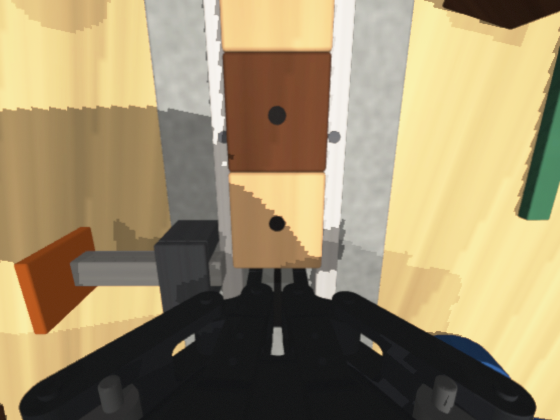

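```bash
python3 -m creep '[[0,0.004,0,0,0,0,0],[0,0.012,0,0,0,0,0],[0,0.025,0,0,0,0,0],[0,0.030,-0.03,0,0,0,0],[0,0.030,-0.07,0,0,0,0]]';  python3 -m creep '[[0,0,-0.04,0,0,0,0],[0,0,-0.06,0,0,0,0],[0,0,-0.06,0,0,0,0]]'; python3 go.py -145 -37 150 -1.375;  python3 - <<'E'
from h import *
cT=camT("wrist");cv2.imwrite("pics/wrist4.png",ctrl.snapshot("wrist")[:,:,::-1]); np.savez("w4.npz",T=cT[1])
E
```

```text
t: 6.35
tool_pos: [594.4, -44.9, 100.6]
ee_rot: [-3.14, 0.004, 0.195]
force: [0.7, -1.5, 0.0]
grip_width: 0.002
t: 6.65
tool_pos: [598.0, -43.6, 165.7]
ee_rot: [3.14, -0.006, 0.196]
force: [-0.4, 1.1, -0.1]
grip_width: -0.001
t 6.65 pos [598.  -43.6 165.7] jig [  2.1 -66.3] F [-0.4  1.1 -0.1] grip -0.0
shift m [-0.1472 -0.0293  0.0148] turn deg [-0.19 -0.33 90.  ]
```

View pics/wrist4.png

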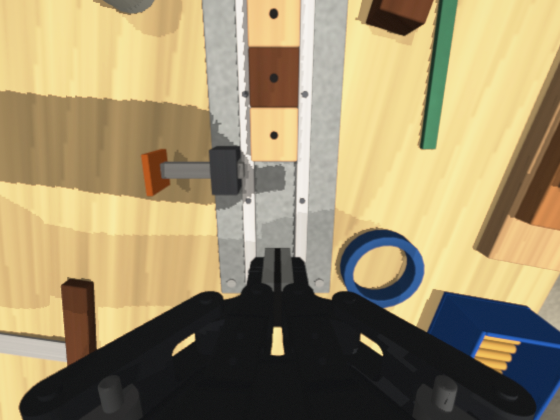

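```bash
python3 - <<'E'
from h import *
import go
cT=(ctrl.get_calibration("wrist"),np.load("w4.npz")["T"])
for u in ([274,14],[274,77],[273.5,135],[273,160]): print(W2J(back("wrist",u,58,cT),go.JP).round(1))
for u in ([142,154],[166,149]): print("pad top",W2J(back("wrist",u,66,cT),go.JP).round(1))
E
python3 -m creep '[[-0.03,-0.006,0,0,0,8,0],[-0.06,-0.012,0,0,0,16,0],[-0.09,-0.018,0,0,0,25,0],[-0.12,-0.024,0,0,0,34,0],[-0.147,-0.029,0.005,0,0,43,0]]'; python3 go.py -145 -37 150 -1.375
```

```text
[-0.  81.9]
[-0.2 39. ]
[-0.8 -5.4]
[ -1.3 -26.2]
pad top [-108.7  -20. ]
pad top [-88.6 -16. ]
t: 7.2
tool_pos: [444.2, -43.5, 155.8]
ee_rot: [3.141, 0.001, -0.539]
force: [0.2, 0.8, 0.4]
grip_width: 0.001
t 7.2 pos [444.2 -43.5 155.8] jig [-148.7  -36.3] F [0.2 0.8 0.4] grip 0.0
shift m [ 0.0032 -0.002   0.0058] turn deg [ 0.05  0.06 47.87]
```

```bash
python3 -m creep '[[0.003,-0.002,0.006,0,0,8.5,0],[0.003,-0.002,0.006,0,0,17,0],[0.003,-0.002,0.006,0,0,25.5,0],[0.003,-0.002,0.006,0,0,34,0],[0.003,-0.002,0.006,0,0,42.5,0]]'; python3 -m creep '[[0,0,0.02,0,0,5,0],[0,0,0.05,0,0,5,0],[0,0,0.07,0,0,5,0]]';  python3 - <<'E'
from h import *
for n in ("wrist","side","top"): cv2.imwrite(f"pics/{n}5.png",ctrl.snapshot(n)[:,:,::-1])
a=cv2.imread("pics/side5.png")[145:275,205:345]
a=cv2.resize(a,None,fx=4,fy=4,interpolation=cv2.INTER_CUBIC)
cv2.imwrite("pics/c5.png",a)
E
python3 go.py -140 -37 38 -1.375
```

```text
t: 7.7
tool_pos: [448.8, -43.3, 149.5]
ee_rot: [3.14, 0.001, -1.281]
force: [-0.7, 0.9, 0.0]
grip_width: -0.002
t: 8.0
tool_pos: [448.1, -43.3, 78.2]
ee_rot: [3.139, 0.001, -1.362]
force: [-0.3, 0.2, 0.4]
grip_width: 0.002
t 8.15 pos [448.  -43.1  79.2] jig [-144.9  -36.6] F [ 0.8 -0.   0.9] grip 0.0
shift m [ 0.0006 -0.005   0.0412] turn deg [0.22 0.1  0.75]
```

View pics/wrist5.png

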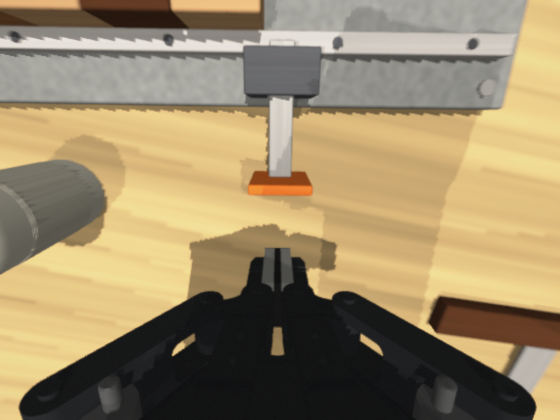

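View pics/c5.png

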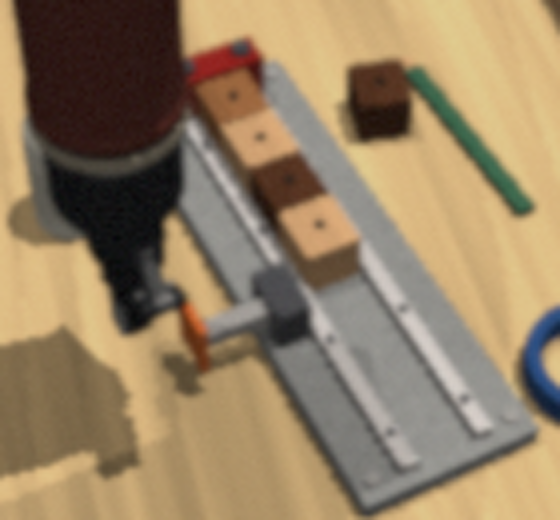

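```bash
python3 -m creep '[[0.001,0,0.02,0,0,0.7,0],[0.001,0,0.035,0,0,0.7,0],[0.001,-0.003,0.041,0,0,0.7,0],[0.001,-0.008,0.041,0,0,0.7,0],[0.001,-0.012,0.041,0,0,0.7,0]]'; python3 -m creep '[[0,-0.005,0,0,0,0,0],[0,-0.011,0,0,0,0,0],[0,-0.017,0,0,0,0,0],[0,-0.023,0,0,0,0,0],[0,-0.029,0,0,0,0,0]]'; python3 go.py -77 -37 38 -1.375
```

```text
t: 8.65
tool_pos: [462.8, -41.4, 40.8]
ee_rot: [-3.14, -0.0, -1.374]
force: [-0.8, 0.1, 0.5]
grip_width: -0.002
t: 9.15
tool_pos: [490.4, -35.8, 39.8]
ee_rot: [3.141, -0.0, -1.374]
force: [-1.4, -1.8, 0.9]
grip_width: 0.0
t 9.15 pos [490.4 -35.8  39.8] jig [-101.9  -37.7] F [-1.4 -1.8  0.9] grip 0.0
shift m [-0.0007 -0.0249  0.0018] turn deg [ 0.02 -0.    0.05]
```

```bash
python3 -m creep '[[0,-0.005,0,0,0,0,0],[0,-0.01,0,0,0,0,0],[0,-0.014,0,0,0,0,0],[0,-0.018,0,0,0,0,0],[0,-0.021,0,0,0,0,0]]';python3 -m creep '[[0,-0.001,0,0,0,0,0],[0,-0.002,0,0,0,0,0],[0,-0.003,0,0,0,0,0],[0,-0.004,0,0,0,0,0]]'; python3 go.py -77 -37 38 -1.375
```

```text
t: 9.65
tool_pos: [510.9, -31.7, 39.8]
ee_rot: [3.141, 0.0, -1.374]
force: [-2.4, -1.8, 1.0]
grip_width: 0.004
t: 10.05
tool_pos: [514.4, -31.0, 39.8]
ee_rot: [3.141, 0.0, -1.374]
force: [-2.1, -2.5, 0.2]
grip_width: 0.003
t 10.05 pos [514.4 -31.   39.8] jig [-77.4 -37.6] F [-2.1 -2.5  0.2] grip 0.0
shift m [-0.0006 -0.0004  0.0018] turn deg [0.01 0.   0.05]
```

Not yet at the end stop by force; creep on until it rises.

```bash
python3 -m creep '[[0,-0.0005,0,0,0,0,0],[0,-0.001,0,0,0,0,0],[0,-0.0015,0,0,0,0,0],[0,-0.002,0,0,0,0,0]]';python3 -m creep '[[0,-0.0005,0,0,0,0,0],[0,-0.001,0,0,0,0,0],[0,-0.0015,0,0,0,0,0],[0,-0.002,0,0,0,0,0]]'; python3 go.py -77 -37 38 -1.375
```

```text
t: 10.45
tool_pos: [515.8, -30.7, 39.7]
ee_rot: [3.14, 0.0, -1.374]
force: [-7.1, -2.2, 5.1]
grip_width: -0.002
t: 10.85
tool_pos: [515.8, -30.8, 39.5]
ee_rot: [3.136, 0.0, -1.375]
force: [-16.0, -3.0, 12.0]
grip_width: 0.002
t 10.85 pos [515.8 -30.8  39.5] jig [-76.  -37.7] F [-16.  -3.  12.] grip 0.0
shift m [-0.0007  0.001   0.0015] turn deg [0.31 0.   0.03]
```

Bolt is against its end. Back off and lift clear.

```bash
python3 -m creep '[[0,0.004,0,0,0,0,0],[0,0.012,0,0,0,0,0],[0,0.03,0,0,0,0,0],[0,0.04,-0.03,0,0,0,0],[0,0.04,-0.07,0,0,0,0]]';  python3 -m creep '[[0,0,-0.04,0,0,0,0],[0,0.0,-0.08,0,0,0,0],[0,0.0,-0.08,0,0,0,0],[0,0.0,-0.08,0,0,0,0]]'
python3 - <<'E'
from h import *
cT=camT("wrist");np.savez("w6.npz",T=cT[1])
for n in ("wrist","side","top"): cv2.imwrite(f"pics/{n}6.png",ctrl.snapshot(n)[:,:,::-1])
a=cv2.imread("pics/side6.png")[145:275,205:345]
cv2.imwrite("pics/c6.png",cv2.resize(a,None,fx=4,fy=4,interpolation=cv2.INTER_CUBIC))
E
python3 go.py -110 -37 200 -1.375
```

```text
t: 11.35
tool_pos: [476.4, -38.0, 108.9]
ee_rot: [3.138, 0.001, -1.374]
force: [1.6, -1.4, 0.6]
grip_width: -0.002
t: 11.75
tool_pos: [479.8, -37.9, 190.6]
ee_rot: [-3.139, -0.001, -1.374]
force: [0.4, -0.4, -1.4]
grip_width: -0.003
t 11.9 pos [478.4 -37.9 188.5] jig [-114.1  -37.4] F [-0.3  0.7  0.5] grip 0.0
shift m [-0.0004 -0.004  -0.0115] turn deg [0.1  0.04 0.06]
```

View pics/wrist6.png

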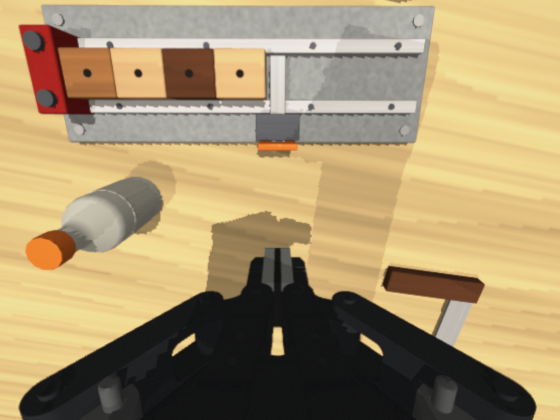

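View pics/c6.png

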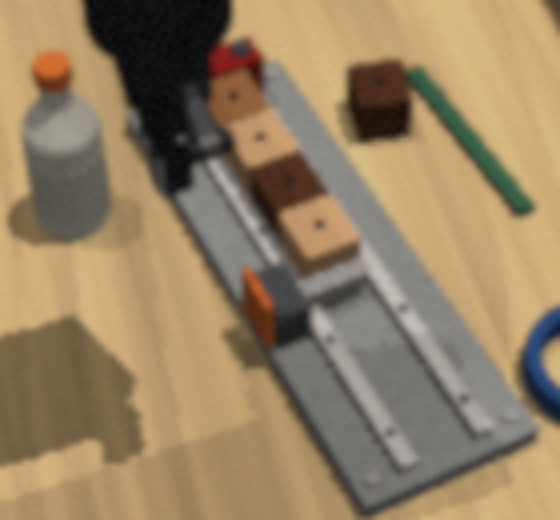

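```bash
python3 - <<'E'
from h import *
import go
cT=(ctrl.get_calibration("wrist"),np.load("w6.npz")["T"])
for u in ([87,73],[138,73],[188.5,73],[239.5,73]): print(W2J(back("wrist",u,58,cT),go.JP).round(1))
print("nose",W2J(back("wrist",[278,53],44,cT),go.JP).round(1),"pad outer",W2J(back("wrist",[277,143],66,cT),go.JP).round(1))
a=cv2.imread("pics/wrist6.png")[10:170,0:320]; cv2.imwrite("pics/w6c.png",cv2.resize(a,None,fx=2.5,fy=2.5,interpolation=cv2.INTER_CUBIC))
E
```

```text
[ -1.1 125.9]
[-1. 82.]
[-0.9 38.4]
[-0.8 -5.6]
nose [ 17.4 -39. ] pad outer [-59.4 -38.1]
```

View pics/w6c.png

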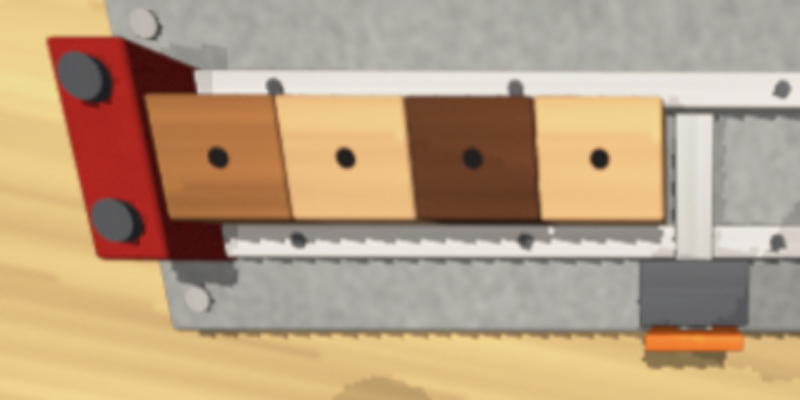

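```bash
python3 -c "
from workcell import ctrl
print(ctrl.close_job())"
```

```text
the job is handed in; nothing more can be done
None
```

I pushed the four blanks along the channel as one row with the closed fingers until they were tight against the red stop. I then pushed the keeper plate fully in, lifted the hand clear and handed the job in at about 12 s.

**Row home:** the fingers stopped moving while the push force rose to about 8 N. In the last wrist picture the dots sit 44 mm apart to within 0.5 mm, with no gaps showing.

**Row position:** the dots read about 2 mm short of nominal, but so does the keeper bar. I take that as a calibration offset, not a gap at the stop.

**Keeper in:** the bolt stopped hard at about 16 N. The bar crosses the channel behind the last blank, with its nose at jig x ≈ 17 mm against the nominal 16 mm.

**One disagreement:** the plate's outer face read x ≈ -59 mm in the wrist picture against the nominal -66 mm. That was probably a poorly chosen pixel edge, since the finger position when pushing and the nose position both agree with fully in.

**Rest of the bench:** the hand never went near the bottle, the spare blank or the other items. Those in the last views look unmoved, though I did not measure them.

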